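Take the blue screw cap off its jar and lay it in the tray

TASK

Unscrew the blue cap from its jar: turn it anticlockwise (seen from above) until the thread lets go, then lift it off without dropping it. Set the cap down gently, top side up, in the small dark steel tray and let go of it. Leave the jar with the green cap closed.

Things in the scene. Friction and masses are not known exactly. Their poses are not given: they have to be found in the camera images.
- blue_cap: Round ribbed blue screw cap on the amber jar blue_jar; 58 mm across, 40 mm tall, 0.03-0.06 kg. Origin at its centre, half-way up; z up along its axis, x is a mark that turns with it. Grip it from above by its solid upper part (origin to 20 mm above), best 5-10 mm above the origin. It turns easily, with 2 mm side play, and may be turned level; clockwise it meets a stop.
- blue_jar: Amber jar, 64 mm across, on a dark square 90 mm foot, fixed. Origin under the foot's centre on the work surface, z up. Neck rim 100 mm up (48 mm over the thread); seated cap's centre 102 mm up. Quick thread: the cap comes free after about 50 degrees anticlockwise from above, lifts straight off at 60 to 100 degrees (one grasp), catches again past 110; clear of the neck when raised 20 mm.
- green_cap: The same cap in green on a second, identical jar and foot beside the first (either may be the left one). Origin at the cap's centre, 102 mm above the work surface. Leave it closed.
- cap_tray: Square shallow dark steel tray, 110 x 110 mm outside, rim 8 mm high, walls and floor 3 mm thick, fixed on the work surface nearer the robot than the jars. Origin at the centre of its underside; z up, sides along x and y. A cap standing in it has its centre 23 mm above this origin.
Not all that is in view belongs to the job. There is more than one size of the blue_cap; the one meant has the size given above.

How it is judged:
By the outcome, as a careful person would: the job done as asked, in the order asked, and still so for the second after the job is handed in, with the robot touching nothing.
It also fails if it takes over 40 s, if anything falls off the work surface, if the arm or the gripper's body presses on something with over 40 N, if the wrist force passes 120 N, or if a joint passes its speed limit or range.

ROBOT

A 6-joint arm with a two-finger parallel gripper is mounted at the origin on a cart in front of the work surface, level with it; the furniture and walls round the work are solid. World frame = base frame: x ahead of the robot, y to its left, z up, the work surface at z = 0. Lengths are in m, angles in rad, forces in N, time in s.
With the tool pointing down it reaches from about 0.35 to 0.975 m from the base axis. Payload 17.4 kg.
Tool frame: the origin (TCP) lies on the centre line of the jaws, within the pads' length; the fingertips stand ctrl.tips_ahead ahead of it and the grasp point (between the pads) lies 5 mm behind it (ctrl.tips_ahead is the distance from the TCP to the fingertips, in m); z points along the fingers, y is the direction in which the jaws open and shut (so a half turn about z gives the same grasp; the last joint's range is limited). The gripper opens to 85 mm and grips with 20 to 120 N. Pads are 22 mm wide; open, the fingers measure 114 mm over their backs; the gripper's body (76 mm by 85 mm) begins 54 mm behind the grasp point. The pads swing forward as they close: fully open they stand 13 mm farther back than shut.
Start: joints at [1.308, 0.116, 1.442, -0, 1.584, -0.038], TCP at [0.15, 0.658, 0.245] pointing down, gripper open.
Joint ranges: [-2.83, 2.83], [-0.83, 2.19], [0.07, 2.5], [-1.14, 4.28], [0.01, 3], [-2.97, 2.97]. Speed limits (rad/s): [1.89, 1.89, 2.22, 3.14, 3.14, 3.14].

INTERFACE

Orientations are given as a unit quaternion [w, x, y, z].
In Python, from bench import ctrl, vision, finder gives the robot as it stands.
- The arm moves only by the tool servo_tool, never from a script. Its argument "deltas" is a list of rows, each a list of 3 entries, a list of its own where there are three numbers: the shift along the world's x, y, z in cm, then the turn, a rotation vector about the world's x, y, z in degrees, then the gripper's target within -1 to 1 (shut at 1, half-way at 0, fully open at -1). In form: [[[tx, ty, tz], [rx, ry, rz], hand], ...]. A call has 1 to 5 rows; each row shifts and turns the commanded pose from where the row before left it; what a row does not reach is not made up. A row lasts 1/8 s, in which the tool goes at most 62.5 mm and 10.7 degrees, less where a joint would pass 70% of its speed; a pose out of reach is approached as far as the arm can. A call is refused whole if a number of a shift passes 6.25 or a number of a turn 10.7, either way. A call with a gripper value outside its range is refused whole. The fingers move at their own pace and stop on an object; the grip force is fixed at half the most. Time passes only in rows, so rows that do not move let the fingers close. It gives the time, the measured TCP pose, the force and the opening at its end, in the units of the state.
- ctrl.observe(): the state, without advancing time (a new reading comes with each control period).
- vision.snapshot(name): name is "side" or "top" or "wrist"; returns a dict with "color" (480x640x3 uint8, red, green, blue), "intrinsics" (3x3 intrinsics, pixels), "extrinsics" (4x4, takes a point from camera to world coordinates). Camera axes: x right, y down, z forward; pixel columns grow to the right and rows downward; lengths in m; the calibration is good to about 2 mm. A picture is of the moment at which its call begins. There is no depth.
- ctrl.finish_job(): hands the job in, once; it reports no verdict.
Trained networks look in a picture, given as the dict that the camera call returned (one of the last four; its "shot" number tells which), for a name from the list of things; names that differ only in an ending like _2 or _b are one class to them, and where a whole thing is asked for, a point or a joint stands for the part that bears it (a point fixed in the world has none). Each returns a list of dicts, best first, with "p" (0 to 1); they miss things now and then, are a little off and sometimes report something else, mostly with a low value. They report only what shows in the picture. A call takes as long as a camera call. They do not tell look-alikes from the thing itself.
- finder.spot_in(target, picture): "centre" ([column, row] in pixels, amid what is visible of it).
- finder.silhouettes(target, picture): "region" (480x640 bool, what is visible of it) and "centre" ([column, row] in pixels, amid what is visible of it).
The state is a dict: "time_s": time; "joints": joint angles; "qvel": joint speeds; "effort": joint torques, N m; "tcp_pos": TCP position; "tool_rot": TCP orientation; "force": force on the tool from outside, world axes, zero at the start; "moment": the same for the moment, N m; "width": finger opening in m.
Only numpy, scipy, OpenCV 4.12 (cv2) and the standard library are available. Lean on these libraries where they do the work, as an engineer would, in place of code of your own. Each camera call takes 0.05 s, during which the arm holds its last target. There are 200 camera calls.

## Working session

There is one attempt and no reset: what is moved stays moved. The work goes in short steps, Python scripts to look and compute and a tool call to move; the robot and the scene stay as the last step left them, time stands still between calls to the robot, and variables do not carry over. Pictures are saved under pics/ and viewed, about 8 in all and at most 12, crops included, and the job is handed in when it is done.

Besides the shell and the picture viewer there is one more tool, called as a command line: name --argument value ..., lists and objects as JSON in quotes. servo_tool: Moves the arm, as the interface text tells. Its arguments: {"type":"object","properties":{"deltas":{"type":"array","items":{"type":"array"}}},"required":["deltas"]}

```bash
mkdir -p pics
cat > h.py <<'E'
import numpy as np, cv2
from bench import ctrl, vision, finder
def ray(s,uv,z):
    K=np.array(s["intrinsics"]);T=np.array(s["extrinsics"])
    d=T[:3,:3]@np.linalg.solve(K,[uv[0],uv[1],1.]);o=T[:3,3]
    return o+d*(z-o[2])/d[2]
def save(s,n): cv2.imwrite("pics/"+n,s["color"][:,:,::-1])
E
python3 - <<'E'
from h import *
o=ctrl.observe();print(o["tcp_pos"],o["tool_rot"],o["width"],ctrl.tips_ahead,o["time_s"])
for n in("top","side"):
    s=vision.snapshot(n);save(s,n+"1.png")
    print(n,np.round(s["extrinsics"],3).tolist(),s["intrinsics"][0][0])
    for t,z in(("blue_cap",.122),("green_cap",.122),("blue_jar",0),("cap_tray",.008)):
        for d in finder.silhouettes(t,s)[:4]:
            r=d["region"];ys,xs=np.nonzero(r)
            print(t,round(d["p"],2),np.round(d["centre"]),[xs.min(),xs.max(),ys.min(),ys.max()] if len(xs) else 0,np.round(ray(s,d["centre"],z),3))
E
```

```text
[0.15040121 0.65785383 0.24457549] [-9.42705428e-05  1.12151612e-01  9.93690937e-01 -5.73108497e-04] 0.08525398086612541 0.014 0.0
top [[0.013, -0.997, 0.073, 0.556], [-1.0, -0.013, 0.002, -0.105], [-0.002, -0.073, -0.997, 1.129], [0.0, 0.0, 0.0, 1.0]] 499.7113637888562
blue_cap 0.89 [344. 278.] [np.int64(327), np.int64(356), np.int64(267), np.int64(295)] [ 0.543 -0.158  0.122]
blue_cap 0.81 [240. 136.] [np.int64(229), np.int64(249), np.int64(127), np.int64(149)] [0.831 0.059 0.122]
green_cap 0.95 [410. 271.] [np.int64(394), np.int64(426), np.int64(253), np.int64(281)] [ 0.559 -0.29   0.122]
blue_jar 0.94 [332. 274.] [np.int64(315), np.int64(364), np.int64(256), np.int64(305)] [ 0.549 -0.136  0.   ]
cap_tray 0.88 [377. 350.] [np.int64(351), np.int64(408), np.int64(319), np.int64(378)] [ 0.385 -0.237  0.008]
side [[0.884, -0.141, 0.446, -0.01], [-0.467, -0.308, 0.829, -1.293], [0.02, -0.941, -0.338, 0.581], [0.0, 0.0, 0.0, 1.0]] 618.0276662793092
blue_cap 0.78 [360. 246.] [np.int64(351), np.int64(368), np.int64(237), np.int64(252)] [ 0.686 -0.194  0.122]
blue_cap 0.75 [288. 257.] [np.int64(278), np.int64(304), np.int64(247), np.int64(272)] [ 0.512 -0.189  0.122]
green_cap 0.68 [334. 280.] [np.int64(320), np.int64(349), np.int64(266), np.int64(294)] [ 0.538 -0.339  0.122]
blue_jar 0.8 [292. 294.] [np.int64(269), np.int64(312), np.int64(270), np.int64(310)] [ 0.554 -0.121  0.   ]
cap_tray 0.97 [243. 332.] [np.int64(205), np.int64(280), np.int64(313), np.int64(346)] [ 0.381 -0.259  0.008]
```

View pics/top1.png

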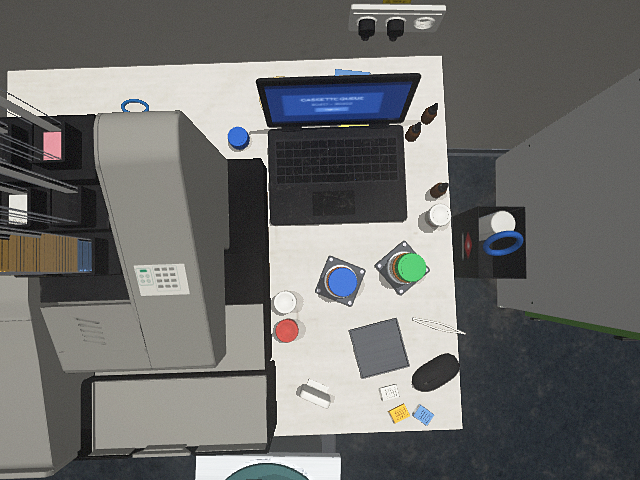

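View pics/side1.png

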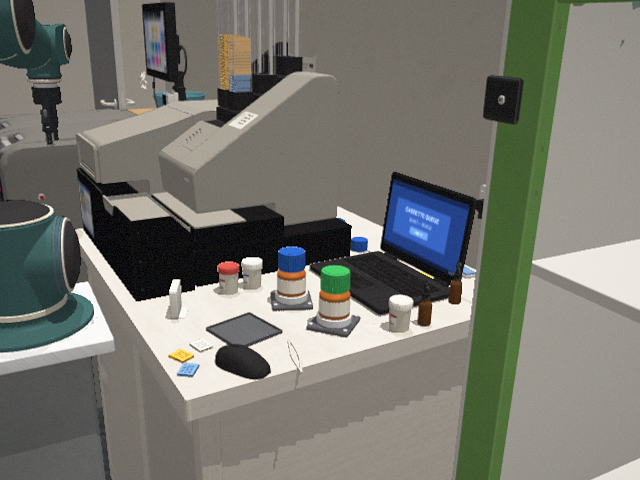

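The top view shows the blue jar at (341,281) and the green at (411,268), both with their cap tops shifted by parallax. The tray is at (379,348). The flat blue cap at (238,138) has no jar, so it's a decoy. A tall printer (95–270, 110–480) stands between the arm and the job. The side view confirms this: blue cap (292,260), green (335,280), tray (243,330). Next I need the printer's height and refined positions.

Run:
```python
from h import *
t=vision.snapshot("top");s=vision.snapshot("side")
def P(c):
    T=np.linalg.inv(c["extrinsics"]);return np.array(c["intrinsics"])@T[:3]
def proj(c,p): q=P(c)@np.r_[p,1];return np.round(q[:2]/q[2])
def tri(a,b):
    X=cv2.triangulatePoints(P(t),P(s),np.array(a,float).reshape(2,1),np.array(b,float).reshape(2,1))[:,0];X=X[:3]/X[3]
    print(a,b,np.round(X,3),proj(t,X),proj(s,X))
tri((180,111),(335,78)); tri((100,115),(280,75)); tri((213,367),(200,208)); tri((162,280),(196,143)); tri((162,280),(243,120))
tri((341,281),(292,253)); tri((411,267),(335,272)); tri((238,138),(359,243)); tri((150,350),(165,160))
tri((268,377),(283,212)); tri((268,375),(135,215))
for p in([.15,.658,.245],[0,0,0],[.15,.658,.4],[0,.66,.4]):print(p,proj(t,p),proj(s,p))
# tray corners + caps by colour
for n,c in(("t",t),("s",s)):
    d=finder.silhouettes("cap_tray",c)[0]["region"].astype(np.uint8)
    k=cv2.findContours(d,0,2)[0];k=max(k,key=cv2.contourArea)
    h=cv2.approxPolyDP(k,6,True)[:,0]
    print(n,[np.round(ray(c,q,.008)[:2],3).tolist() for q in h])
    hsv=cv2.cvtColor(c["color"],cv2.COLOR_RGB2HSV)
    for lo,hi in((100,125),(55,75)):
        m=cv2.inRange(hsv,(lo,140,50),(hi,255,255));_,_,st,ce=cv2.connectedComponentsWithStats(m)
        for a,b in zip(st[1:],ce[1:]):
            if 300<a[4]<1500:print(n,lo,a,np.round(b,1),np.round(ray(c,b,.122),3))
```

```text
(180, 111) (335, 78) [0.77  0.087 0.461] [179. 112.] [336.  78.]
(100, 115) (280, 75) [0.716 0.216 0.463] [ 83. 150.] [293.  74.]
(213, 367) (200, 208) [0.394 0.083 0.174] [217. 356.] [194. 207.]
(162, 280) (196, 143) [0.477 0.172 0.302] [148. 317.] [214. 144.]
(162, 280) (243, 120) [0.54  0.133 0.363] [162. 280.] [243. 120.]
(341, 281) (292, 253) [ 0.538 -0.152  0.114] [341. 281.] [292. 253.]
(411, 267) (335, 272) [ 0.567 -0.293  0.116] [411. 267.] [335. 272.]
(238, 138) (359, 243) [0.855 0.08  0.017] [238. 138.] [359. 243.]
(150, 350) (165, 160) [0.383 0.192 0.261] [143. 370.] [175. 162.]
(268, 377) (283, 212) [ 0.47  -0.075  0.217] [301. 319.] [249. 202.]
(268, 375) (135, 215) [0.29  0.005 0.181] [257. 414.] [158. 218.]
[0.15, 0.658, 0.245] [-132.  504.] [ 52. 143.]
[0, 0, 0] [266. 527.] [ 24. 320.]
[0.15, 0.658, 0.4] [-231.  555.] [45. 88.]
[0, 0.66, 0.4] [-243.  669.] [-14.  89.]
t [[0.452, -0.277], [0.427, -0.177], [0.325, -0.202], [0.35, -0.306]]
t 100 [228 127  21  23 362] [238.  137.4] [0.827 0.063 0.122]
t 100 [483 231  41  25 503] [503.2 242.8] [ 0.618 -0.478  0.122]
t 100 [328 268  29  29 638] [342.2 281.7] [ 0.536 -0.154  0.122]
t 55 [398 253  28  29 503] [412.2 267.1] [ 0.567 -0.294  0.122]
s [[0.444, -0.296], [0.424, -0.181], [0.318, -0.216], [0.362, -0.315]]
s 100 [278 246  28  26 641] [291.4 258.8] [ 0.512 -0.202  0.122]
s 55 [321 265  29  29 738] [335.1 278.7] [ 0.542 -0.336  0.122]
```

servo_tool --deltas '[[[0, 0, 6], [0, 0, 0], -1], [[0, 0, 6], [0, 0, 0], -1], [[0, 0, 6], [0, 0, 0], -1], [[0, 0, 6], [0, 0, 0], -1], [[0, 0, 6], [0, 0, 0], -1]]'

```text
time_s: 1.32
tcp_pos: [0.1503, 0.6575, 0.5475]
tool_rot: [0.0, 0.112, 0.994, 0.0]
force: [0.4, 1.1, 0.5]
width: 0.0856
```

servo_tool --deltas '[[[0, -4, 4], [0, 0, -10], -1], [[0, -6, 0], [0, 0, -10], -1], [[0, -6, 0], [0, 0, -10], -1], [[0, -5, 0], [0, 0, -10], -1], [[2, -5, 0], [0, 0, -10], -1]]'

```text
time_s: 1.95
tcp_pos: [0.1697, 0.3961, 0.5857]
tool_rot: [-0.0, 0.523, 0.852, 0.001]
force: [1.5, 0.2, 0.5]
width: 0.0856
```

servo_tool --deltas '[[[5, -3, 0], [0, 0, -10], -1], [[4, -4, 0], [0, 0, -10], -1], [[4, -4.5, 0], [0, 0, -10], -1], [[3, -5, 0], [0, 0, -10], -1], [[3, -5.5, 0], [0, 0, -10], -1]]'

```text
time_s: 2.58
tcp_pos: [0.3609, 0.1764, 0.5853]
tool_rot: [0.0, 0.835, 0.551, 0.0]
force: [0.2, 0.8, 0.7]
width: 0.0855
```

servo_tool --deltas '[[[2, -5.5, 0], [0, 0, -10], -1], [[2, -6, 0], [0, 0, -10], -1], [[2, -6, 0], [0, 0, -10], -1], [[2, -6, 0], [0, 0, 0], -1], [[2, -6, 0], [0, 0, 0], -1]]'

```text
time_s: 3.2
tcp_pos: [0.4594, -0.1162, 0.5856]
tool_rot: [0.0, 0.948, 0.318, 0.0]
force: [0.7, 1.5, 0.6]
width: 0.0855
```

servo_tool --deltas '[[[2, 0, -6], [0, 0, 0], -1], [[3, 0, -6], [0, 0, 0], -1], [[2, 0, -6], [0, 0, 0], -1], [[0, 0, -6], [0, 0, 0], -1], [[0, 0, -6], [0, 0, 0], -1]]'

```text
time_s: 3.82
tcp_pos: [0.5268, -0.1139, 0.2888]
tool_rot: [0.0, 0.948, 0.318, 0.0]
force: [0.3, -0.5, 0.1]
width: 0.0856
```

Run:
```python
from h import *
o=ctrl.observe();print(np.round(o["tcp_pos"],4),np.round(o["joints"],2),ctrl.tips_ahead)
for n in("wrist","top"):
    s=vision.snapshot(n);save(s,n+"2.png")
    print(n,np.round(np.array(s["extrinsics"])[:3,3],3))
    hsv=cv2.cvtColor(s["color"],cv2.COLOR_RGB2HSV)
    for lo,hi in((100,125),(55,75)):
        m=cv2.inRange(hsv,(lo,140,50),(hi,255,255));_,_,st,ce=cv2.connectedComponentsWithStats(m)
        for i,(a,b) in enumerate(zip(st,ce)):
            if i and a[4]>400:print(lo,a,np.round(b,1),np.round(ray(s,b,.122),4))
    for d in finder.silhouettes("blue_cap",s)[:2]:print(d["p"],d["centre"],d["region"].sum())
```

```text
[ 0.5268 -0.1139  0.2888] [-0.26 -0.19  1.67 -0.    1.66  0.66] 0.014
wrist [ 0.583 -0.072  0.417]
100 [ 333  199   79   83 5065] [371.  240.7] [ 0.5382 -0.1506  0.122 ]
55 [ 484  269   92   83 5506] [529.3 310.1] [ 0.5683 -0.2816  0.122 ]
0.92 [369.2, 241.0] 5319
top [ 0.556 -0.105  1.129]
100 [ 265   82  147   41 4768] [336.4 101.6] [ 0.9051 -0.1382  0.122 ]
100 [483 231  41  25 504] [503.  242.8] [ 0.618  -0.4772  0.122 ]
55 [398 253  28  29 541] [411.7 267.2] [ 0.5665 -0.2931  0.122 ]
0.78 [240.6, 136.5] 391
```

View pics/wrist2.png

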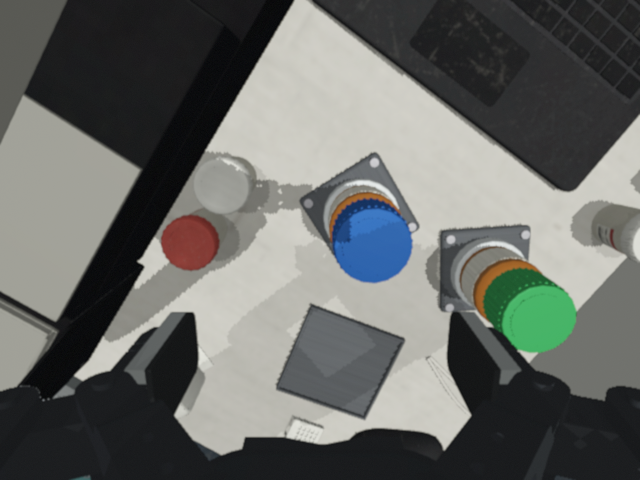

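The wrist view shows the blue cap's top disc at about (372,243) and the green at (538,318). The tray is clear at (340,360). Wrist and top views agree on the blue cap at (0.5375, −0.1525).

servo_tool --deltas '[[[1.1, -3.9, 0], [0, 0, 0], -1], [[0, 0, -6], [0, 0, 0], -1], [[0, 0, -4], [0, 0, 0], -1], [[0, 0, -2], [0, 0, 0], -1], [[0, 0, 0], [0, 0, 0], -1]]'

```text
time_s: 4.65
tcp_pos: [0.5386, -0.1532, 0.1723]
tool_rot: [0.0, 0.948, 0.318, 0.0]
force: [-0.3, 0.8, 0.2]
width: 0.0855
```

servo_tool --deltas '[[[0, 0, -2], [0, 0, 0], -1], [[0, 0, -2], [0, 0, 0], -1], [[0, 0, -1.2], [0, 0, 0], -1], [[0, 0, -1.2], [0, 0, 0], -1], [[0, 0, 0], [0, 0, 0], -1]]'

```text
time_s: 5.28
tcp_pos: [0.5376, -0.1529, 0.1059]
tool_rot: [-0.0, 0.948, 0.318, -0.001]
force: [-0.3, -1.1, 0.4]
width: 0.0854
```

servo_tool --deltas '[[[0, 0, 0], [0, 0, 0], -0.1], [[0, 0, 0], [0, 0, 0], -0.1], [[0, 0, 0], [0, 0, 0], 1], [[0, 0, 0], [0, 0, 0], 1], [[0, 0, 0], [0, 0, 0], 1]]'

```text
time_s: 5.9
tcp_pos: [0.5384, -0.1531, 0.1079]
tool_rot: [0.0, 0.948, 0.318, 0.001]
force: [-1.6, 0.4, 5.6]
width: 0.0564
```

servo_tool --deltas '[[[0, 0, 0], [0, 0, 0], 1], [[0, 0, 0], [0, 0, 0], 1], [[0, 0, 0], [0, 0, 0], 1]]'

```text
time_s: 6.28
tcp_pos: [0.5384, -0.1531, 0.1079]
tool_rot: [0.0, 0.948, 0.318, 0.001]
force: [-1.1, 0.5, 5.9]
width: 0.0564
```

Run:
```python
from h import *
o=ctrl.observe();print(np.round(o["tcp_pos"],4),np.round(o["joints"],2),ctrl.tips_ahead,o["width"],np.round(o["force"],1),np.round(o["moment"],2))
a=vision.snapshot("wrist")["color"];b=vision.snapshot("side")["color"][180:360,180:420]
b=cv2.resize(b,(640,480));cv2.imwrite("pics/g3.png",cv2.resize(np.hstack([a,b]),(800,300))[:,:,::-1])
```

```text
[ 0.5384 -0.1531  0.1079] [-0.32 -0.06  1.85  0.    1.35  0.6 ] 0.014 0.05644915043006615 [-1.1  0.5  5.9] [ 0.04  0.17 -0.04]
```

View pics/g3.png

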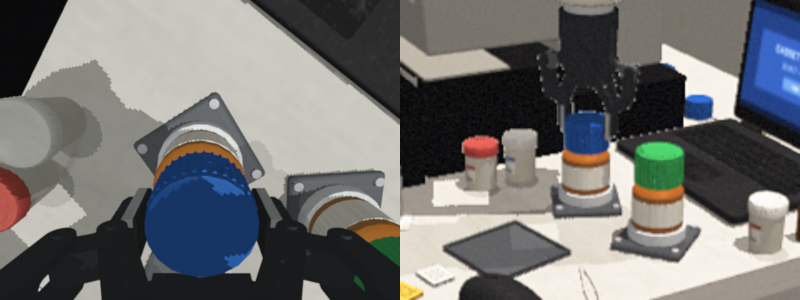

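The pads hold the cap squarely at mid-upper height (cap at ~(200,210) in the wrist half of the picture). Width is 56 mm and there is a 6 N upward push, which I'll relieve before turning.

servo_tool --deltas '[[[0, 0, 0.2], [0, 0, 0], 1], [[0, 0, 0], [0, 0, 8], 1], [[0, 0, 0], [0, 0, 8], 1], [[0, 0, 0], [0, 0, 8], 1], [[0, 0, 0], [0, 0, 8], 1]]'

```text
time_s: 7.0
tcp_pos: [0.5379, -0.153, 0.1089]
tool_rot: [-0.0, 0.822, 0.569, -0.0]
force: [-0.3, 0.9, -0.5]
width: 0.0565
```

servo_tool --deltas '[[[0, 0, 0], [0, 0, 8], 1], [[0, 0, 0], [0, 0, 8], 1], [[0, 0, 0], [0, 0, 8], 1], [[0, 0, 0], [0, 0, 8], 1], [[0, 0, 0], [0, 0, 8], 1]]'

```text
time_s: 7.62
tcp_pos: [0.5369, -0.1523, 0.1082]
tool_rot: [-0.002, 0.578, 0.816, -0.0]
force: [-9.1, 6.2, 0.4]
width: 0.0566
```

servo_tool --deltas '[[[0, 0, 0], [0, 0, 8], 1], [[0, 0, 0], [0, 0, 0], 1]]'

```text
time_s: 7.88
tcp_pos: [0.5366, -0.1526, 0.1082]
tool_rot: [-0.002, 0.521, 0.854, -0.001]
force: [-10.5, 3.0, 0.2]
width: 0.0563
```

servo_tool --deltas '[[[-0.2, 0.05, 0], [0, 0, 0], 1], [[0, 0, 0.3], [0, 0, 0], 1], [[0, 0, 0.3], [0, 0, 0], 1]]'

```text
time_s: 8.25
tcp_pos: [0.536, -0.1526, 0.1152]
tool_rot: [0.0, 0.522, 0.853, 0.0]
force: [-0.4, 0.4, -0.1]
width: 0.0565
```

servo_tool --deltas '[[[0, 0, 0.5], [0, 0, 0], 1], [[0, 0, 1], [0, 0, 0], 1], [[0, 0, 1.5], [0, 0, 0], 1], [[0, 0, 2], [0, 0, 0], 1], [[0, 0, 1], [0, 0, 0], 1]]'

```text
time_s: 8.88
tcp_pos: [0.5364, -0.1527, 0.177]
tool_rot: [0.001, 0.522, 0.853, 0.0]
force: [-0.1, 0.2, -0.5]
width: 0.0564
```

Run:
```python
from h import *
o=ctrl.observe();print(np.round(o["tcp_pos"],4),np.round(o["joints"],2),o["width"],np.round(o["force"],1))
w=vision.snapshot("wrist");a=w["color"];s=vision.snapshot("side");b=s["color"][180:360,180:420]
b=cv2.resize(b,(640,480));cv2.imwrite("pics/g4.png",cv2.resize(np.hstack([a,b]),(800,300))[:,:,::-1])
t=vision.snapshot("top")
for c in(w,t,s):
  for d in finder.silhouettes("cap_tray",c)[:1]:
    k=max(cv2.findContours(d["region"].astype(np.uint8),0,2)[0],key=cv2.contourArea)
    h=cv2.boxPoints(cv2.minAreaRect(k))
    print(d["p"],np.round(ray(c,d["centre"],.006)[:2],3),[np.round(ray(c,q,.006)[:2],3).tolist() for q in cv2.approxPolyDP(k,6,True)[:,0]])
```

```text
[ 0.5364 -0.1527  0.177 ] [-0.32 -0.12  1.78 -0.    1.47 -0.8 ] 0.05643910824283566 [-0.1  0.2 -0.5]
0.83 [ 0.388 -0.239] [[0.322, -0.205], [0.349, -0.31], [0.456, -0.28], [0.428, -0.175]]
0.72 [ 0.381 -0.27 ] [[0.422, -0.289], [0.34, -0.262], [0.352, -0.306]]
0.91 [ 0.383 -0.252] [[0.445, -0.292], [0.426, -0.177], [0.32, -0.209], [0.336, -0.289], [0.367, -0.313]]
```

View pics/g4.png

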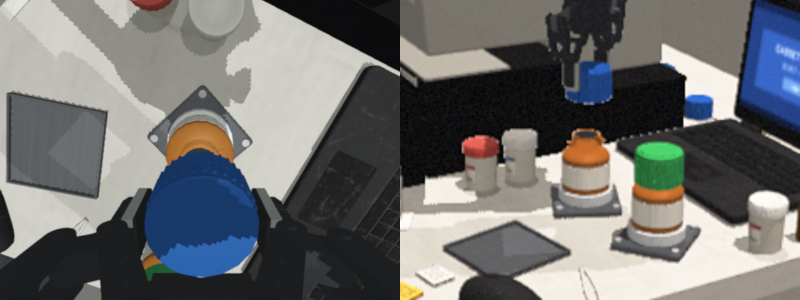

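The blue cap is off: in the side half it hangs in the gripper at (588,80) and the open amber neck shows at (586,135). Green is still closed. The tray centre measures (0.389, −0.242).

servo_tool --deltas '[[[-4, -2.2, 0], [0, 0, 0], 1], [[-5, -3, 0], [0, 0, 0], 1], [[-4, -2.7, 0], [0, 0, 0], 1], [[-1.7, -1, 0], [0, 0, 0], 1], [[0, 0, -4], [0, 0, 0], 1]]'

```text
time_s: 9.8
tcp_pos: [0.3888, -0.243, 0.1365]
tool_rot: [0.002, 0.522, 0.853, -0.0]
force: [0.4, 0.1, -0.2]
width: 0.0564
```

servo_tool --deltas '[[[0, 0, -4], [0, 0, 0], 1], [[0, 0, -3], [0, 0, 0], 1], [[0, 0, -2], [0, 0, 0], 1], [[0, 0, -1], [0, 0, 0], 1], [[0, 0, 0], [0, 0, 0], 1]]'

```text
time_s: 10.42
tcp_pos: [0.3887, -0.2414, 0.0344]
tool_rot: [-0.001, 0.522, 0.853, 0.0]
force: [0.2, -0.1, -0.3]
width: 0.0563
```

servo_tool --deltas '[[[0, 0, -0.2], [0, 0, 0], 1], [[0, 0, -0.1], [0, 0, 0], 1], [[0, 0, -0.1], [0, 0, 0], 1], [[0, 0, 0], [0, 0, 0], 1]]'

```text
time_s: 10.92
tcp_pos: [0.389, -0.2415, 0.0309]
tool_rot: [0.0, 0.522, 0.853, -0.0]
force: [-0.3, 1.3, 0.5]
width: 0.0565
```

servo_tool --deltas '[[[0, 0, -0.1], [0, 0, 0], 1], [[0, 0, 0], [0, 0, 0], 1]]'

```text
time_s: 11.18
tcp_pos: [0.3889, -0.2415, 0.0298]
tool_rot: [-0.0, 0.522, 0.853, -0.0]
force: [-0.2, 1.0, -0.7]
width: 0.0566
```

servo_tool --deltas '[[[0, 0, -0.1], [0, 0, 0], 1], [[0, 0, 0], [0, 0, 0], 1]]'

```text
time_s: 11.42
tcp_pos: [0.389, -0.2416, 0.0289]
tool_rot: [0.0, 0.522, 0.853, -0.0]
force: [-0.6, -0.2, 1.0]
width: 0.0566
```

servo_tool --deltas '[[[0, 0, -0.1], [0, 0, 0], 1], [[0, 0, 0], [0, 0, 0], 1]]'

```text
time_s: 11.68
tcp_pos: [0.3891, -0.2416, 0.0288]
tool_rot: [0.0, 0.522, 0.853, -0.0]
force: [-8.1, 4.4, 15.9]
width: 0.0566
```

servo_tool --deltas '[[[0, 0, 0.1], [0, 0, 0], 1], [[0, 0, 0], [0, 0, 0], -0.2], [[0, 0, 0], [0, 0, 0], -0.5], [[0, 0, 0], [0, 0, 0], -1], [[0, 0, 0], [0, 0, 0], -1]]'

```text
time_s: 12.3
tcp_pos: [0.3889, -0.2415, 0.0287]
tool_rot: [-0.0, 0.522, 0.853, 0.0]
force: [-0.2, 0.1, 0.3]
width: 0.0853
```

servo_tool --deltas '[[[0, 0, 0], [0, 0, 0], -1], [[0, 0, 1], [0, 0, 0], -1], [[0, 0, 2], [0, 0, 0], -1], [[0, 0, 5], [0, 0, 0], -1], [[0, 0, 6], [0, 0, 0], -1]]'

```text
time_s: 12.92
tcp_pos: [0.3884, -0.2412, 0.1704]
tool_rot: [-0.001, 0.522, 0.853, 0.0]
force: [1.3, -1.6, -0.0]
width: 0.0854
```

servo_tool --deltas '[[[0, 0, 6], [0, 0, 0], -1], [[0, 0, 0], [0, 0, 0], -1], [[0, 0, 0], [0, 0, 0], -1]]'

```text
time_s: 13.3
tcp_pos: [0.3888, -0.2414, 0.2289]
tool_rot: [0.0, 0.522, 0.853, -0.0]
force: [-0.5, 0.4, -0.7]
width: 0.0855
```

Run:
```python
from h import *
o=ctrl.observe();print(np.round(o["tcp_pos"],4),o["width"],np.round(o["force"],1),o["time_s"])
w=vision.snapshot("wrist");a=w["color"];b=vision.snapshot("side")["color"][180:360,180:420]
b=cv2.resize(b,(640,480));cv2.imwrite("pics/g5.png",cv2.resize(np.hstack([a,b]),(800,300))[:,:,::-1])
for d in finder.spot_in("blue_cap",w)[:2]:print(d["p"],ray(w,d["centre"],.03))
```

```text
[ 0.3888 -0.2414  0.2289] 0.08550060806138872 [-0.5  0.4 -0.7] 13.3
0.87 [ 0.38847986 -0.24404759  0.03      ]
```

View pics/g5.png

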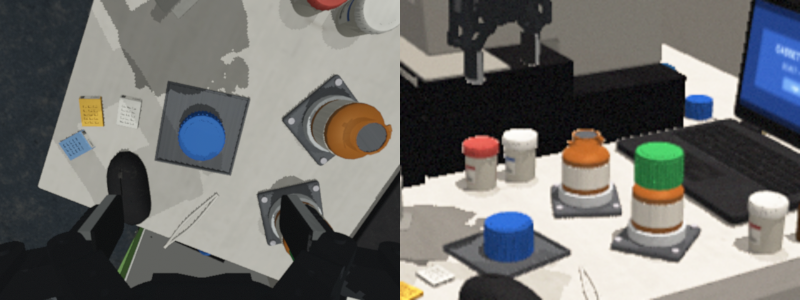

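The cap stands upright in the centre of the tray (side half (508,235)). The blue jar is open, the green one is still closed, and the gripper is clear.

```bash
python3 -c "
from bench import ctrl
print(ctrl.finish_job())"
```

```text
the job is handed in; nothing more can be done
None
```

I unscrewed the blue cap with one 80° anticlockwise turn and lifted it off with no resistance. I then set it upright in the centre of the tray, let go and handed the job in at about 13.4 s of the 40 s allowed.

- **Last checks:** The final pictures show the cap standing top side up in the tray at about (0.388, −0.244). The amber jar is open, the green cap is still on, and the gripper is open about 20 cm above the tray. None of these checks failed or disagreed.
- **Forces:** The highest reading was about 18 N, when the cap met the tray floor. I backed off before releasing. The turn gave about 10 N sideways at its end, which I eased before lifting.

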